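# Open the cutlery box on the market table

## Task

Open the cutlery box for the guests: press its snap tab in with a fingertip until it stays down, then push the released wooden lid along off its seat until it lies flat on the ledge and the compartment is fully uncovered. Only press and push, do not lift or tip the lid, and leave the cup, the pot and the bowl standing where they are.

Things in the scene. Friction and masses are not known exactly. Their poses are not given: they have to be found in the camera images.
- caddy: Aluminium cutlery box screwed to the table, 329 (its x) x 128 (its y) mm. Origin: centre of its underside, on the table, z up. The lid slides to the box's +x. Compartment and lid seat: x -158 to 0, back wall at x -155, 66 high. A lip over each long side (tops 74.5 high, 96 free between them) keeps the closed lid from being lifted. Open ledge for the lid: x 0 to 165.
- ledge (a point): Fixed point on the box's open ledge at x 80, y 0 mm of the box, 60 mm above the table = the slide plane (underside of the lid). The lid rests on two flat rails (|y| 40 to 56) beside an 80 wide channel sunk 26 deep; side guides 6 high, end stop at x 165, 8 high. The lid's middle comes to about this point when the box is open.
- lid: Loose wooden lid, a board 140 (x) x 110 (y) x 8 mm, about 0.2 kg, sliding easily with 1.5 mm side play. Origin: centre of its underside; axes as the box's. Closed, its origin is at x -80 mm of the box; the compartment is fully uncovered from x +62 on, and the lid meets the end stop at x +95.
- lid_step (a point): Point on the lid: centre of the upright face of its thumb step, which looks to the box's -x; a fingertip behind it pushes the lid to +x. The face lies at the lid's mid-length, is 84 wide (y) and stands from 68 mm (board top) to 86 mm above the table; this point is 77 mm up. On the +x side the step slopes down to the board, so it cannot be pinched.
- tab_top (a point): Centre of the top of the black snap tab, a block 30 (x) x 36 (y) mm in the channel just ahead of the lid's +x edge (x 9, y 0 mm in the box's frame). Out, its top is 69 mm above the table and blocks the lid.
- tab (a joint): How far the tab is pressed in, m: 0 fully out, 0.014 fully in (top then 55 mm above the table, 5 mm under the slide plane). It moves straight down, takes about 6 N, has no return spring and stays where it is pressed; the lid passes over it from 0.010 on.
- cup: Loose white paper cup beside the box, 74 mm wide at the rim, 95 mm high. Origin: centre of its underside.
- pot: Loose dark wooden toothpick pot beside the box, 44 mm wide, 55 mm high. Origin: centre of its underside.
- bowl: Loose white bowl beside the box, 110 mm wide, 45 mm high. Origin: centre of its underside.
Things that resemble listed ones, but are neither listed nor needed, are in the scene too. What is meant by the lid is not purple or red, and is the smaller of those in its own colour.

How it is judged:
On the way, in this order (a step that is already met when the one before it is completed fails the run):
1. the tab is pressed in (10 mm or more) with the lid still on its seat (value of joint tab above 0.01 m and x of lid_step in the frame of caddy below -0.065 m), for 0.2 s.
2. the lid has been pushed off its seat onto the ledge (x of lid_step in the frame of caddy above 0.062 m), for 0.2 s.
At the end, for the whole second after the job is handed in: The lid lies flat (within 0.05 rad, height within 4 mm, centred within 6 mm) on the ledge, its step point at least 62 mm to the +x side of the box's origin, the tab is in by 10 mm or more, and the cup, pot and bowl stand upright (within 0.15 rad) (x of lid_step in the frame of caddy between 0.062 and 0.1 m and y of lid_step in the frame of caddy between -0.006 and 0.006 m and height (world z) of lid_step between 0.073 and 0.081 m and angle between lid_step's own z axis and vertical below 0.05 rad and value of joint tab above 0.01 m and angle between each of cup, pot, bowl's own z axis and vertical below 0.15 rad); the robot touches nothing.
It fails at once if the lid is lifted more than 12 mm (height (world z) of lid_step above 0.089 m).
It fails at once if the lid is tipped by more than 0.2 rad (angle between lid_step's own z axis and vertical above 0.2 rad).
It fails at once if the paper cup is moved by more than 20 mm or tipped (distance of cup from where it was at the start of the episode above 0.02 m or angle between cup's own z axis and vertical above 0.3 rad).
It fails at once if the toothpick pot is moved by more than 20 mm or tipped (distance of pot from where it was at the start of the episode above 0.02 m or angle between pot's own z axis and vertical above 0.3 rad).
It fails at once if the bowl is moved by more than 20 mm or tipped (distance of bowl from where it was at the start of the episode above 0.02 m or angle between bowl's own z axis and vertical above 0.3 rad).
It also fails if it takes over 40 s, if anything falls off the work surface, if the arm or the gripper's body presses on something with over 40 N, if the wrist force passes 120 N, or if a joint passes its speed limit or range.

## Robot

A 6-joint arm with a two-finger parallel gripper is mounted at the origin on the work surface. World frame = base frame: x ahead of the robot, y to its left, z up, the work surface at z = 0. Lengths are in m, angles in rad, forces in N, time in s.
With the tool pointing down it reaches from about 0.35 to 0.775 m from the base axis. Payload 5.5 kg.
Tool frame: the origin (TCP) lies at the very end of the fingers, on their centre line; the grasp point (between the pads) lies 19 mm behind it (env.grasp_offset is the distance from the TCP to the grasp point, in m); z points along the fingers, x is the direction in which the jaws open and shut, and the axes are right-handed (so a half turn about z gives the same grasp; the last joint's range is limited). The gripper opens to 85 mm and grips with 20 to 120 N. Pads are 22 mm wide; open, the fingers measure 114 mm over their backs; the gripper's body (76 mm by 85 mm) begins 54 mm behind the grasp point. The pads swing forward as they close: fully open they stand 13 mm farther back than shut.
Start: joints at [-1.282, 0.313, 0.046, 1.304, 0, 1.431], TCP at [0.239, -0.523, 0.195] pointing down, gripper open.
Joint ranges: [-2.76, 2.76], [-0.86, 1.69], [-1.03, 1.26], [-2.2, 2.34], [-1.47, 1.5], [-3.14, 3.14]. Speed limits (rad/s): [2.57, 2.57, 3.14, 3.14, 3.14, 3.14].

## Interface

Orientations are given as a unit quaternion [w, x, y, z].
In Python, from workcell import status, viewer, env gives the robot as it stands.
- The arm moves only by the tool carry_out, never from a script. Its argument "plan" is a list of rows, each an object of numbers: "x", "y", "z": the shift along the tool's x, y, z in m; "ax", "ay", "az": the turn, a rotation vector about the tool's x, y, z in rad; "hand": the opening, from 0 (shut) to 1 (fully open). In form: [{"x": .., "y": .., "z": .., "ax": .., "ay": .., "az": .., "hand": ..}, ...]. A call has 1 to 12 rows; each row is the pose to reach, as a shift and turn from the pose measured when the call began, along the tool's axes at that moment; what a row does not reach only later rows make up. A row lasts 1/12 s, in which the tool goes at most 41.7 mm and 7.16 degrees, less where a joint would pass 70% of its speed; a pose out of reach is approached as far as the arm can. A call with a gripper value outside its range is refused whole. The fingers move at their own pace and stop on an object; "squeeze" is the grip in N (left out, the last holds). Time passes only in rows, so rows that repeat a pose let the fingers close. It gives the time, the measured TCP pose, the force and the opening at its end, in the units of the state.
- status.get_state(): the state, without advancing time (a new reading comes with each control period).
- viewer.read_camera(name): name is "side" or "top"; returns the picture (420x560x3 uint8, red, green, blue); there is no depth.
- viewer.camera_model(name): a dict with "vfov" (degrees; the focal length in pixels is half the picture's height over the tangent of half this angle, whatever the lens; pixels are square), "cx", "cy" (the principal point, pixels), "T" (4x4, takes a point from camera to world coordinates). Camera axes: x right, y down, z forward; pixel columns grow to the right and rows downward; lengths in m; the calibration is good to about 2 mm. A picture is of the moment at which its call begins. camera_model takes no time and is no camera call.
- env.hand_in(): hands the job in, once; it reports no verdict.
The state is a dict: "clock": time; "joint_pos": joint angles; "qvel": joint speeds; "tau": joint torques, N m; "tcp_pos": TCP position; "orientation": TCP orientation; "wrist_force": force on the tool from outside, world axes, zero at the start; "ft_torque": the same for the moment, N m; "finger_gap": finger opening in m.
Only numpy, scipy, OpenCV 4.12 (cv2) and the standard library are available. Lean on these libraries where they do the work, as an engineer would, in place of code of your own. Each camera call takes 0.05 s, during which the arm holds its last target.

## Working session

There is one attempt and no reset: what is moved stays moved. The work goes in short steps, Python scripts to look and compute and a tool call to move; the robot and the scene stay as the last step left them, time stands still between calls to the robot, and variables do not carry over. Pictures are saved under pics/ and viewed, and the job is handed in when it is done.

Besides the shell and the picture viewer there is one more tool, called by a JSON object that holds its "api" and its "payload". carry_out: Moves the arm, as the interface text tells. Its arguments: {"type":"object","properties":{"plan":{"type":"array"},"squeeze":{"type":"number"}},"required":["plan"]}

```bash
mkdir -p pics; python3 - <<'E'
from workcell import status, viewer, env
import cv2
print(status.get_state())
for n in("side","top"):
    im=viewer.read_camera(n); cv2.imwrite(f"pics/{n}0.png",im[:,:,::-1]); print(n,viewer.camera_model(n))
E
```

```text
{'clock': 0.0, 'joint_pos': array([-1.28159429e+00,  3.14002196e-01,  4.49917332e-02,  1.30361006e+00,
        1.51888115e-05,  1.43124390e+00]), 'qvel': array([ 7.03979357e-04, -1.15747222e-03,  3.30595623e-04, -2.03237406e-04,
        8.11669985e-05,  1.32487890e-03]), 'tau': array([ 1.05165032e-03, -4.80632937e+01,  2.98528719e+01,  1.96679123e-02,
        3.06158222e-05, -5.47690746e-06]), 'tcp_pos': array([ 0.23890514, -0.5223887 ,  0.19431313]), 'orientation': array([-6.00688691e-04,  8.41349254e-01, -5.40491073e-01, -6.86405128e-04]), 'wrist_force': array([-0.39869134, -0.46654626,  0.43976614]), 'ft_torque': array([-0.01415247,  0.01703487,  0.01972488]), 'finger_gap': 0.08553055071957727}
side {'vfov': 50.74110911867456, 'cx': 286.47497306576133, 'cy': 205.91184946709504, 'T': array([[-0.8180187 , -0.33300211,  0.4689936 ,  0.16576656],
       [-0.57488084,  0.44652906, -0.68565576,  0.63059961],
       [ 0.01890555, -0.83049467, -0.55670566,  0.58218918],
       [ 0.        ,  0.        ,  0.        ,  1.        ]])}
top {'vfov': 45.9043338206179, 'cx': 277.18202934143216, 'cy': 205.61306472846445, 'T': array([[-0.01680075, -0.99707174,  0.07460344,  0.52111667],
       [-0.99981461,  0.01745516,  0.00812848, -0.01284479],
       [-0.0094069 , -0.07445305, -0.99718015,  1.13880932],
       [ 0.        ,  0.        ,  0.        ,  1.        ]])}
```

View pics/top0.png

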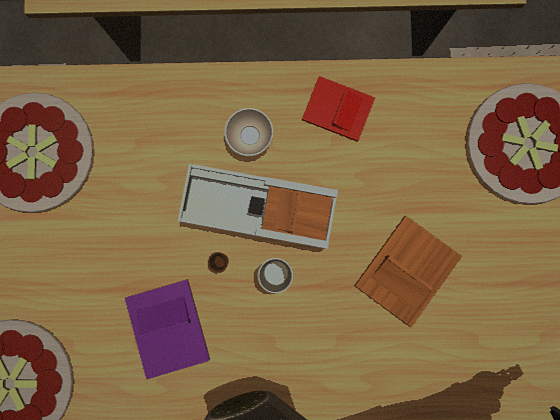

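View pics/side0.png

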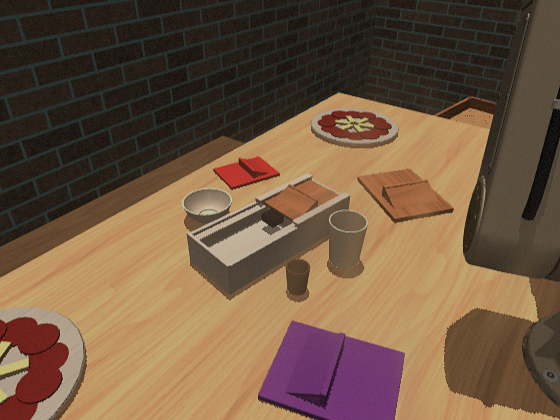

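Possible lids in the top picture are the brown one on the box (298,211), the larger loose brown one (408,271), the red one (338,108) and the purple one (168,328). By the description it's the smaller brown one seated in the box. The tab is at (257,206), and the ledge runs to image left. I'll check that in a close crop.

```bash
python3 - <<'E'
import cv2
im=cv2.imread("pics/top0.png")[155:260,170:350]
cv2.imwrite("pics/crop1.png",cv2.resize(im,None,fx=4.4,fy=4.4,interpolation=cv2.INTER_CUBIC))
im=cv2.imread("pics/side0.png")[165:300,180:360]
cv2.imwrite("pics/crop2.png",cv2.resize(im,None,fx=4.4,fy=4.4,interpolation=cv2.INTER_CUBIC))
E
```

```text
(no output)
```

View pics/crop1.png

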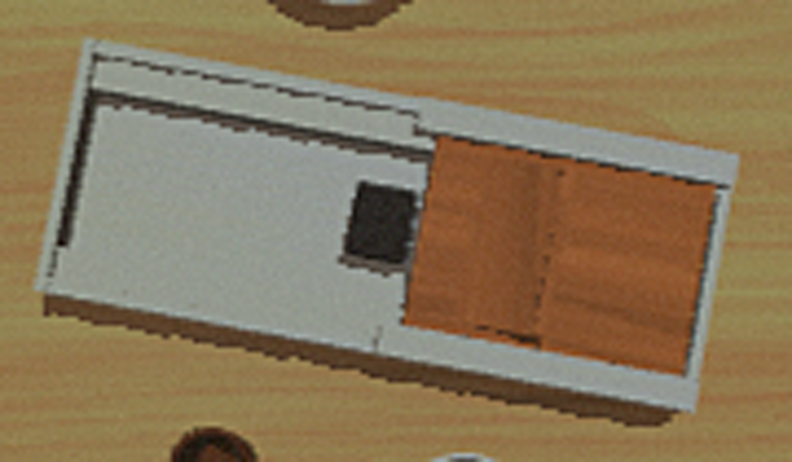

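View pics/crop2.png

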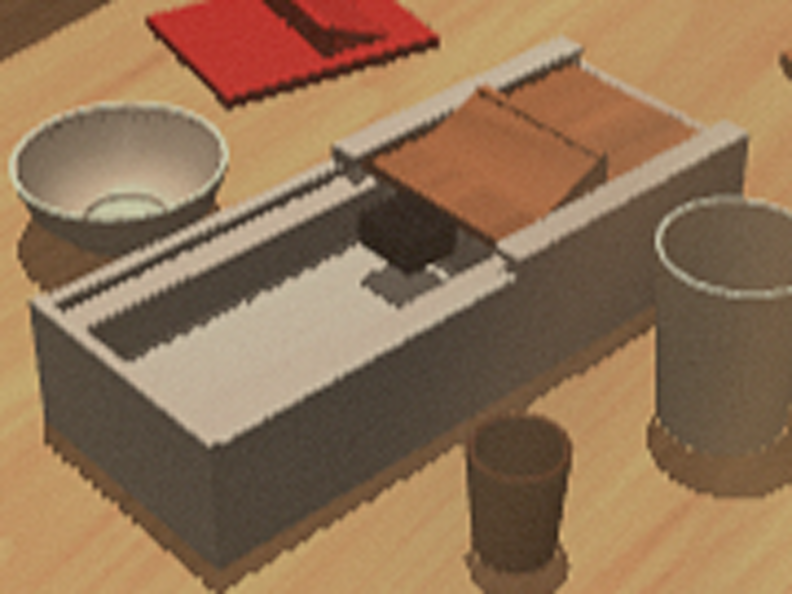

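```bash
cat > h.py <<'E'
import numpy as np
from workcell import viewer
def ray(n,u,v,z):
    m=viewer.camera_model(n);T=np.array(m['T']);f=210/np.tan(np.radians(m['vfov']/2))
    d=T[:3,:3]@np.array([(u-m['cx'])/f,(v-m['cy'])/f,1]);o=T[:3,3]
    return (o+d*(z-o[2])/d[2])[:2]
def proj(n,p):
    m=viewer.camera_model(n);T=np.array(m['T']);f=210/np.tan(np.radians(m['vfov']/2))
    c=T[:3,:3].T@(np.asarray(p)-T[:3,3]);return np.array([m['cx']+f*c[0]/c[2],m['cy']+f*c[1]/c[2]])
E
python3 - <<'E'
from h import *
from scipy.optimize import least_squares
L=[('top',(88,40),(165,-64,68)),('top',(37,291),(165,64,68)),('top',(741,154),(-164.5,-64,74.5)),('top',(694,411),(-164.5,64,74.5)),
('top',(437,135),(-10,-48,68)),('top',(402,325),(-10,48,68)),('top',(384,221),(9,0,69)),
('side',(33,303),(165,-64,68)),('side',(216,446),(165,64,68)),('side',(748,128),(-164.5,64,74.5)),('side',(222,568),(165,64,0)),('side',(568,38),(-164.5,-64,74.5))]
off={'top':(170,155),'side':(180,165)}
P=[(n,(np.array(c)+.5)/4.4-.5+off[n],np.array(q)/1000) for n,c,q in L]
def w(s,q):
    c,d=np.cos(s[2]),np.sin(s[2]);return np.array([s[0]+c*q[0]-d*q[1],s[1]+d*q[0]+c*q[1],q[2]])
def pts(ns): 
    S=[p for p in P if p[0] in ns]
    r=lambda s:np.concatenate([w(s,q)[:2]-ray(n,*u,q[2]) for n,u,q in S])
    o=least_squares(r,[.52,0,1.5]);print(ns,o.x,np.degrees(o.x[2]));print((o.fun.reshape(-1,2)*1000).round(1).tolist());return o.x
for ns in (['top'],['side'],['top','side']): s=pts(ns)
for nm,q in dict(tab=(.009,0,.069),step=(-.08,0,.077),ledge=(.08,0,.06)).items(): print(nm,w(s,q))
for nm,u,z in (('cup',(275,274),.095),('pot',(218,261),.055),('bowl',(249,132),.045)):
    a=ray('top',*u,z);c,d=np.cos(s[2]),np.sin(s[2]);v=a-s[:2];print(nm,a,'box',c*v[0]+d*v[1],-d*v[0]+c*v[1])
E
```

```text
['top'] [0.60188134 0.03503104 1.37375074] 78.71011945367835
[[0.6, -1.2], [-0.7, -1.7], [-0.6, -3.0], [-1.1, -4.0], [1.2, 2.8], [0.5, 2.9], [0.0, 4.1]]
['side'] [0.60283248 0.03570875 1.37725243] 78.91075182153311
[[1.3, -1.4], [-0.1, 0.4], [-3.0, 1.5], [-2.0, 0.8], [3.7, -1.3]]
['top', 'side'] [0.60224721 0.03530854 1.37525176] 78.79612133302828
[[0.8, -0.7], [-0.6, -1.5], [0.0, -2.6], [-0.5, -3.8], [1.6, 3.1], [0.9, 3.1], [0.4, 4.4], [1.0, -2.0], [-0.3, 0.0], [-3.9, 1.3], [-2.2, 0.4], [2.7, -1.7]]
tab [0.60399591 0.04413702 0.069     ]
step [ 0.58670315 -0.04316682  0.077     ]
ledge [0.61779127 0.1137839  0.06      ]
cup [0.45601718 0.00263014] box -0.06046822767205541 0.13709373492707327
pot [0.48360893 0.12679332] box 0.06668975182959547 0.13415283210027276
bowl [0.76923763 0.05636128] box 0.05309787391395561 -0.15971735611307608
```

```bash
cat >> h.py <<'E'
from scipy.spatial.transform import Rotation as R
from workcell import status
BOX=[.6022,.0353,1.3753]
def b2w(x,y,z):
    c,d=np.cos(BOX[2]),np.sin(BOX[2]);return np.array([BOX[0]+c*x-d*y,BOX[1]+d*x+c*y,z])
def w2b(p):
    c,d=np.cos(BOX[2]),np.sin(BOX[2]);v=np.asarray(p)[:2]-BOX[:2];return np.array([c*v[0]+d*v[1],-d*v[0]+c*v[1],p[2]])
def go(x,y,z):
    s=status.get_state();q=s['orientation'];A=R.from_quat([*q[1:],q[0]])
    a=BOX[2]-np.pi/2  # tool x = -box y
    X=np.array([np.cos(a),np.sin(a),0]);Z=np.array([0,0,-1.]);G=R.from_matrix(np.c_[X,np.cross(Z,X),Z])
    print('now box',w2b(s['tcp_pos']).round(4),'F',s['wrist_force'].round(1),'gap',round(s['finger_gap'],4),'t',s['clock'])
    print('shift',A.inv().apply(b2w(x,y,z)-s['tcp_pos']).round(4),'turn',(A.inv()*G).as_rotvec().round(3))
E
python3 -c "
from h import *
go(.010,0,.15)"
```

```text
now box [-0.6177  0.248   0.1944] F [-0.3  0.4  0.3] gap 0.0853 t 0.1
shift [-0.3643 -0.5681  0.0451] turn [-0.001  0.001 -0.947]
```

{"api": "carry_out", "payload": {"plan": [{"x": -0.364, "y": -0.568, "z": 0.02, "az": -0.947, "hand": 0}, {"x": -0.364, "y": -0.568, "z": 0.02, "az": -0.947, "hand": 0}, {"x": -0.364, "y": -0.568, "z": 0.02, "az": -0.947, "hand": 0}, {"x": -0.364, "y": -0.568, "z": 0.02, "az": -0.947, "hand": 0}, {"x": -0.364, "y": -0.568, "z": 0.02, "az": -0.947, "hand": 0}, {"x": -0.364, "y": -0.568, "z": 0.02, "az": -0.947, "hand": 0}, {"x": -0.364, "y": -0.568, "z": 0.02, "az": -0.947, "hand": 0}, {"x": -0.364, "y": -0.568, "z": 0.02, "az": -0.947, "hand": 0}, {"x": -0.364, "y": -0.568, "z": 0.02, "az": -0.947, "hand": 0}, {"x": -0.364, "y": -0.568, "z": 0.02, "az": -0.947, "hand": 0}, {"x": -0.364, "y": -0.568, "z": 0.02, "az": -0.947, "hand": 0}, {"x": -0.364, "y": -0.568, "z": 0.02, "az": -0.947, "hand": 0}]}}

```text
schema error: expected keys x, y, z, ax, ay, az, hand
```

```bash
python3 -c "
from h import *
go(.010,0,.12)"
```

```text
now box [-0.6177  0.248   0.1944] F [-0.3  0.4  0.3] gap 0.0853 t 0.1
shift [-0.3642 -0.5681  0.0751] turn [-0.001  0.001 -0.947]
```

All keys are required in every row.

{"api": "carry_out", "payload": {"plan": [{"x": -0.364, "y": -0.568, "z": 0.02, "ax": 0, "ay": 0, "az": -0.947, "hand": 0}, {"x": -0.364, "y": -0.568, "z": 0.02, "ax": 0, "ay": 0, "az": -0.947, "hand": 0}, {"x": -0.364, "y": -0.568, "z": 0.02, "ax": 0, "ay": 0, "az": -0.947, "hand": 0}, {"x": -0.364, "y": -0.568, "z": 0.02, "ax": 0, "ay": 0, "az": -0.947, "hand": 0}, {"x": -0.364, "y": -0.568, "z": 0.02, "ax": 0, "ay": 0, "az": -0.947, "hand": 0}, {"x": -0.364, "y": -0.568, "z": 0.02, "ax": 0, "ay": 0, "az": -0.947, "hand": 0}, {"x": -0.364, "y": -0.568, "z": 0.02, "ax": 0, "ay": 0, "az": -0.947, "hand": 0}, {"x": -0.364, "y": -0.568, "z": 0.02, "ax": 0, "ay": 0, "az": -0.947, "hand": 0}, {"x": -0.364, "y": -0.568, "z": 0.02, "ax": 0, "ay": 0, "az": -0.947, "hand": 0}, {"x": -0.364, "y": -0.568, "z": 0.02, "ax": 0, "ay": 0, "az": -0.947, "hand": 0}, {"x": -0.364, "y": -0.568, "z": 0.02, "ax": 0, "ay": 0, "az": -0.947, "hand": 0}, {"x": -0.364, "y": -0.568, "z": 0.02, "ax": 0, "ay": 0, "az": -0.947, "hand": 0}]}}

```text
clock: 1.1
tcp_pos: [0.5099, -0.1005, 0.1801]
orientation: [-0.001, 0.995, -0.097, -0.0]
wrist_force: [0.4, -1.1, 0.1]
finger_gap: 0.0001
```

```bash
python3 -c "
from h import *
go(.010,0,.12)"
```

```text
now box [-0.1512  0.0642  0.1801] F [ 0.4 -1.1  0.1] gap 0.0001 t 1.1
shift [ 0.0644 -0.1611  0.0602] turn [-0.001  0.001  0.001]
```

{"api": "carry_out", "payload": {"plan": [{"x": 0.016, "y": -0.04, "z": 0.005, "ax": 0, "ay": 0, "az": 0, "hand": 0}, {"x": 0.032, "y": -0.08, "z": 0.01, "ax": 0, "ay": 0, "az": 0, "hand": 0}, {"x": 0.048, "y": -0.12, "z": 0.02, "ax": 0, "ay": 0, "az": 0, "hand": 0}, {"x": 0.064, "y": -0.161, "z": 0.03, "ax": 0, "ay": 0, "az": 0, "hand": 0}, {"x": 0.064, "y": -0.161, "z": 0.06, "ax": 0, "ay": 0, "az": 0, "hand": 0}, {"x": 0.064, "y": -0.161, "z": 0.08, "ax": 0, "ay": 0, "az": 0, "hand": 0}, {"x": 0.064, "y": -0.161, "z": 0.09, "ax": 0, "ay": 0, "az": 0, "hand": 0}, {"x": 0.064, "y": -0.161, "z": 0.09, "ax": 0, "ay": 0, "az": 0, "hand": 0}]}}

```text
clock: 1.77
tcp_pos: [0.601, 0.0456, 0.0868]
orientation: [-0.001, 0.995, -0.097, -0.004]
wrist_force: [-0.7, 0.4, 1.5]
finger_gap: 0.0002
```

```bash
python3 -c "
from h import *
import cv2
go(.010,0,.055)
o=[]
for n,y,x in (('side',140,200),('top',150,180)):
    im=viewer.read_camera(n)[y:y+110,x:x+140,::-1]; o.append(cv2.resize(im,None,fx=2.8*2,fy=2.8*2,interpolation=2)[:, :])
cv2.imwrite('pics/a_side.png',o[0][:600,:800]);cv2.imwrite('pics/a_top.png',o[1][:600,:800])"
```

```text
now box [0.0098 0.0031 0.0868] F [-0.7  0.4  1.5] gap 0.0002 t 1.7667
shift [ 0.0034 -0.0001  0.0318] turn [-0.     0.008  0.001]
```

View pics/a_side.png

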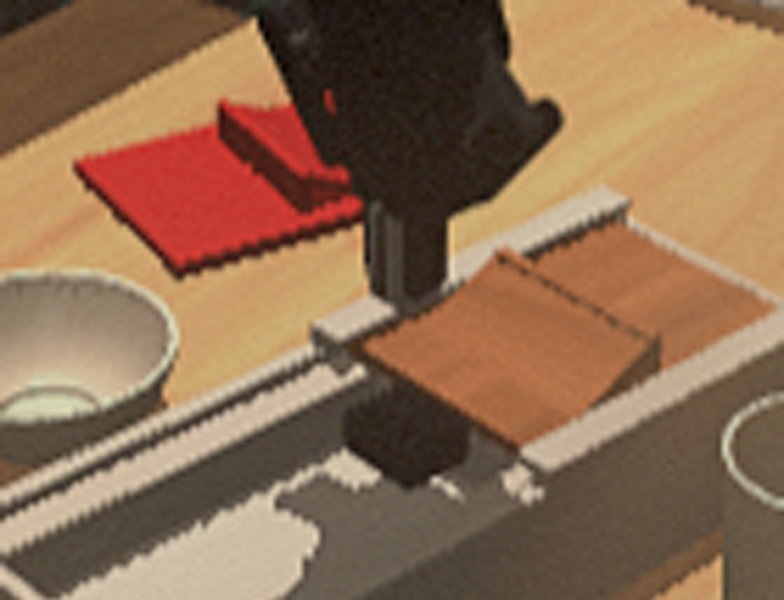

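View pics/a_top.png

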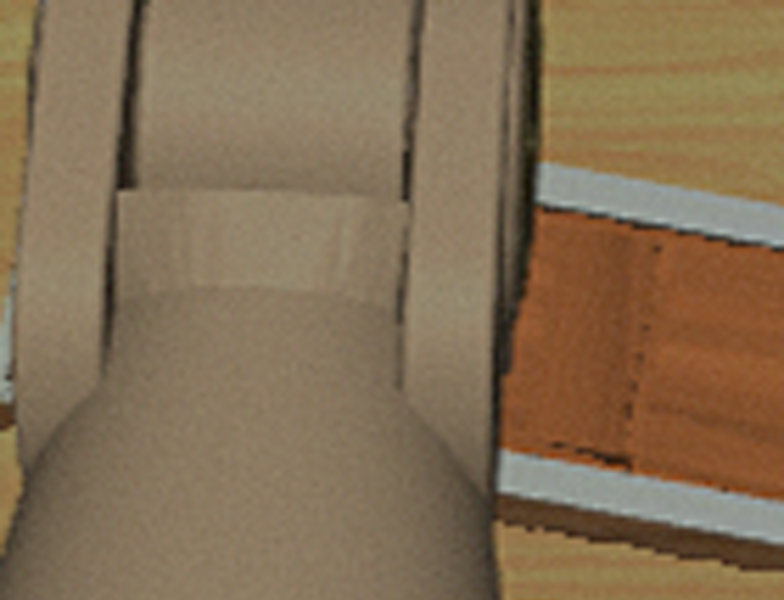

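```bash
python3 -c "
from h import *
import cv2
im=cv2.imread('pics/side0.png')
big=cv2.resize(im[190:245,245:320],None,fx=10,fy=10,interpolation=2)
big=np.clip(big.astype(float)*2,0,255).astype('uint8')
def pl(P,col):
    q=np.array([(proj('side',p)-[245,190]+.5)*10 for p in P]).astype(int);cv2.polylines(big,[q],True,col,1)
for z,c in ((.069,(0,255,0)),(.043,(255,0,0))): pl([b2w(.009+a,b,z) for a,b in((.015,.018),(.015,-.018),(-.015,-.018),(-.015,.018))],c)
pl([b2w(-.08+a,b,.068) for a,b in((.07,.048),(.07,-.048),(0,-.048),(0,.048))],(0,0,255))
pl([b2w(-.08,b,h) for b,h in((.042,.068),(-.042,.068),(-.042,.086),(.042,.086))],(255,0,255))
cv2.imwrite('pics/b.png',big); print(proj('side',status.get_state()['tcp_pos']))"
```

```text
[271.15391688 206.38815378]
```

View pics/b.png

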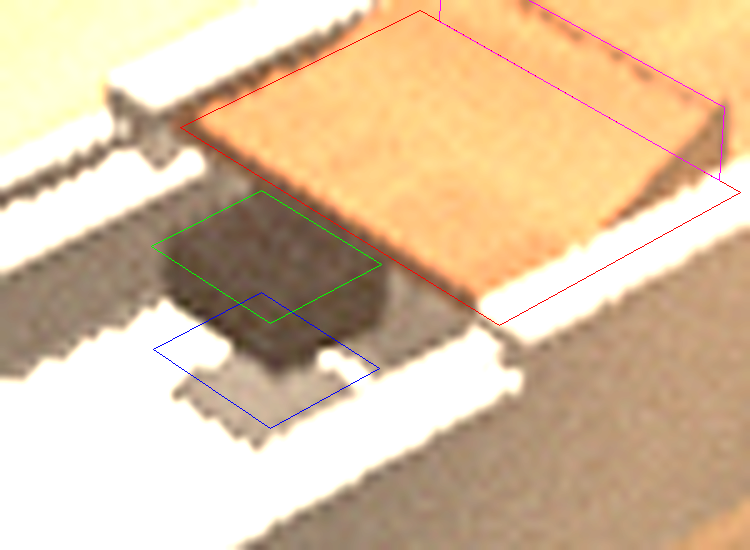

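```bash
python3 -c "
from h import *
import cv2
go(.010,0,.055)
im=viewer.read_camera('side')[130:240,210:350,::-1]
big=cv2.resize(im,None,fx=5.6,fy=5.6,interpolation=2)
big=np.clip(big.astype(float)*3,0,255).astype('uint8')
p=(proj('side',status.get_state()['tcp_pos'])-[210,130]+.5)*5.6
cv2.circle(big,tuple(int(v) for v in p),4,(0,255,0),-1)
cv2.imwrite('pics/c.png',big);print(status.get_state()['tcp_pos'],status.get_state()['qvel'])"
```

```text
now box [0.0094 0.0006 0.0905] F [ 0.1 -0.6  1.6] gap -0.0001 t 1.8667
shift [ 0.0007 -0.0005  0.0355] turn [-0.001  0.002 -0.   ]
[0.60427097 0.04445224 0.09149487] [-0.00494013 -0.01406086  0.01489245 -0.00265037  0.00046037  0.0009664 ]
```

View pics/c.png

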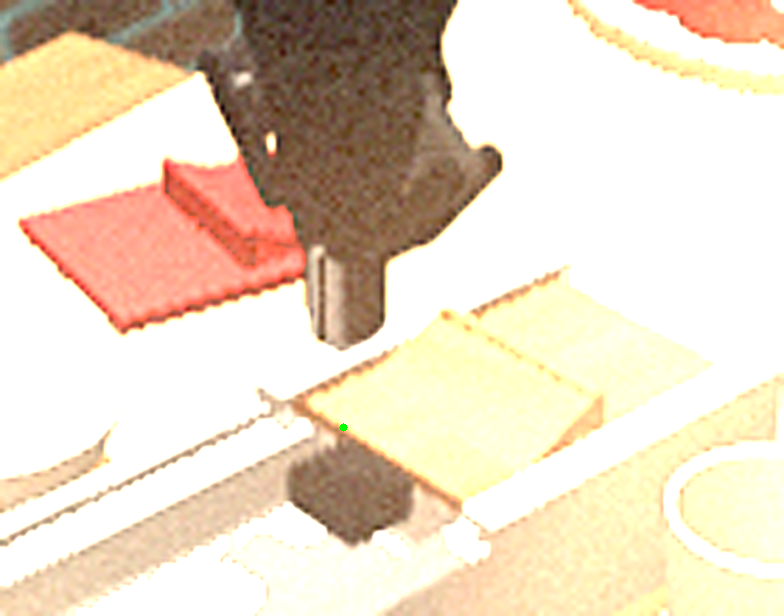

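{"api": "carry_out", "payload": {"plan": [{"x": 0.001, "y": 0, "z": 0.005, "ax": 0, "ay": 0, "az": 0, "hand": 0}, {"x": 0.001, "y": 0, "z": 0.01, "ax": 0, "ay": 0, "az": 0, "hand": 0}, {"x": 0.001, "y": 0, "z": 0.01, "ax": 0, "ay": 0, "az": 0, "hand": 0}, {"x": 0.001, "y": 0, "z": 0.01, "ax": 0, "ay": 0, "az": 0, "hand": 0}, {"x": 0.001, "y": 0, "z": 0.01, "ax": 0, "ay": 0, "az": 0, "hand": 0}]}}

```text
clock: 2.33
tcp_pos: [0.6053, 0.044, 0.0818]
orientation: [-0.001, 0.995, -0.098, 0.0]
wrist_force: [-0.1, -0.1, -0.7]
finger_gap: -0.0001
```

```bash
python3 -c "
from h import *
import cv2
go(.010,0,.055)
t=viewer.read_camera('top')
im=viewer.read_camera('side');cv2.imwrite('pics/d_full.png',im[:,:,::-1]);im=im[130:240,210:350,::-1]
go(.010,0,.055)
cv2.imwrite('pics/d_top.png',t[:,:,::-1])
big=cv2.resize(im,None,fx=5.6,fy=5.6,interpolation=2)
big=np.clip(big.astype(float)*1.7,0,255).astype('uint8')
tp=status.get_state()['tcp_pos']
for d in (0,.01,.02,.03,.04):
  p=(proj('side',tp+[0,0,d])-[210,130]+.5)*5.6
  cv2.circle(big,tuple(int(v) for v in p),3,(0,255,0),-1)
cv2.imwrite('pics/d.png',big)"
```

```text
now box [ 0.0092 -0.0014  0.0818] F [-0.1 -0.1 -0.7] gap -0.0001 t 2.3333
shift [-0.0014 -0.0008  0.0268] turn [-0.002 -0.001 -0.001]
now box [ 0.0094 -0.0014  0.0818] F [-0.1 -0.6  0.3] gap 0.0001 t 2.4333
shift [-0.0014 -0.0006  0.0268] turn [-0.002 -0.001 -0.001]
```

View pics/d.png

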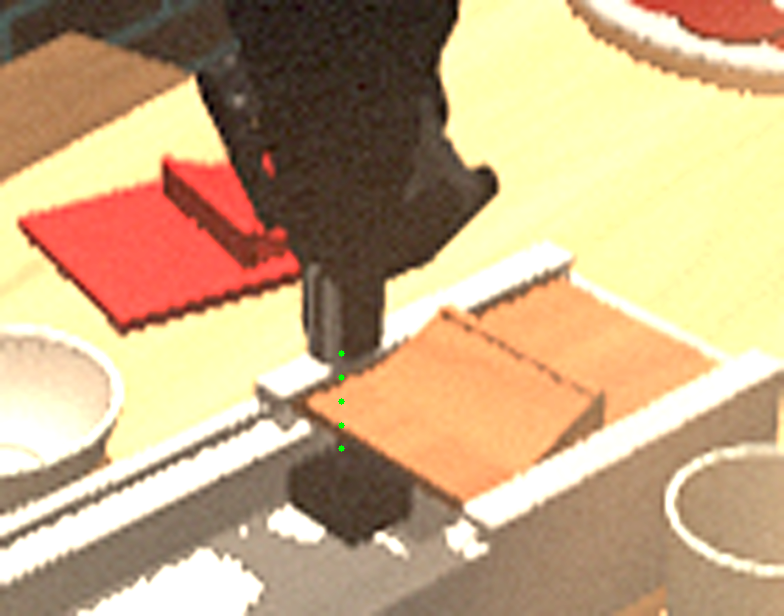

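View pics/d_full.png

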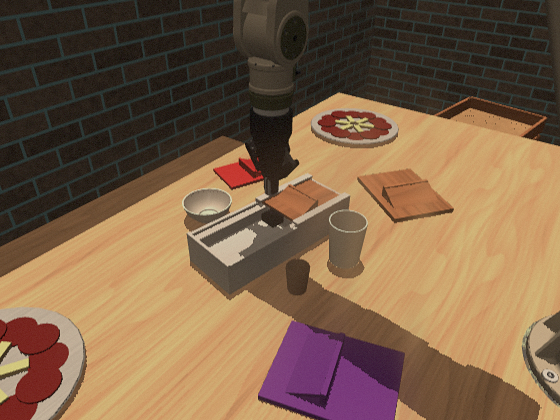

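View pics/d_top.png

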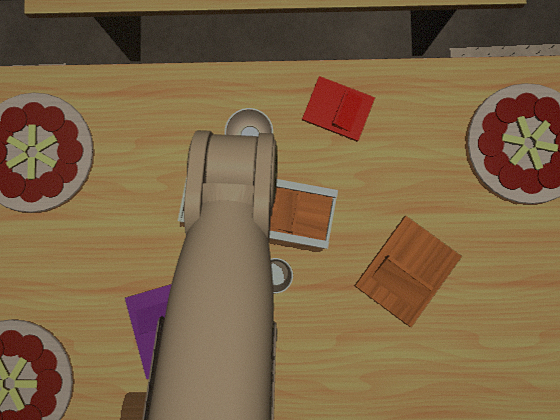

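```bash
python3 -c "
from h import *
for z in np.arange(.2,.5,.03): print(round(z,2), ray('side',295,37,z).round(3), ray('top',190,165,z).round(3),ray('top',232,165,z).round(3))
"
```

```text
0.2 [ 1.091 -0.753] [0.672 0.16 ] [0.671 0.08 ]
0.23 [ 1.019 -0.644] [0.667 0.155] [0.666 0.077]
0.26 [ 0.946 -0.535] [0.663 0.149] [0.661 0.074]
0.29 [ 0.873 -0.427] [0.658 0.144] [0.656 0.071]
0.32 [ 0.801 -0.318] [0.653 0.138] [0.652 0.068]
0.35 [ 0.728 -0.21 ] [0.648 0.133] [0.647 0.065]
0.38 [ 0.655 -0.101] [0.643 0.127] [0.642 0.062]
0.41 [0.583 0.007] [0.638 0.122] [0.637 0.059]
0.44 [0.51  0.116] [0.634 0.116] [0.632 0.056]
0.47 [0.437 0.225] [0.629 0.111] [0.628 0.053]
```

```bash
python3 -c "
from h import *
import cv2
im=cv2.imread('pics/d_full.png')[145:225,235:335]
big=cv2.resize(im,None,fx=7.4,fy=7.4,interpolation=0)
big=np.clip(255*(big/255.)**.5,0,255).astype('uint8')
cv2.imwrite('pics/e.png',big)"
```

```text
(no output)
```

View pics/e.png

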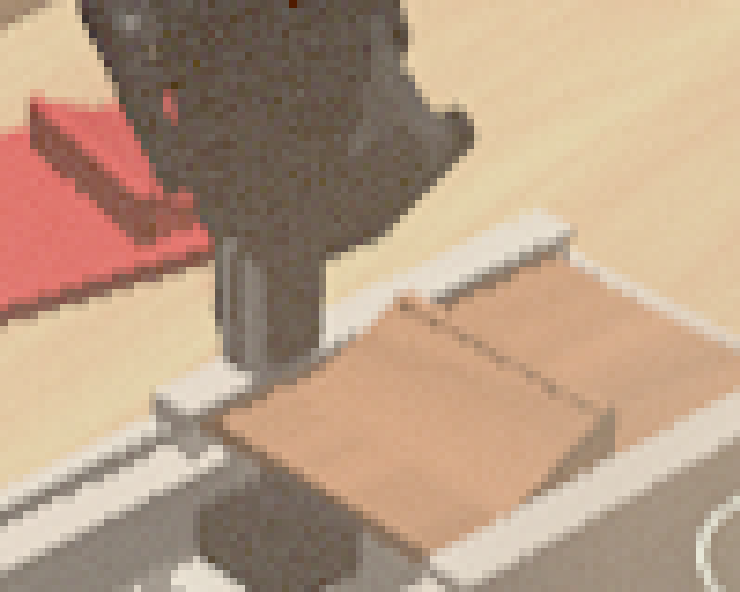

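{"api": "carry_out", "payload": {"plan": [{"x": -0.001, "y": 0, "z": 0.004, "ax": 0, "ay": 0, "az": 0, "hand": 0}, {"x": -0.001, "y": 0, "z": 0.008, "ax": 0, "ay": 0, "az": 0, "hand": 0}, {"x": -0.001, "y": 0, "z": 0.012, "ax": 0, "ay": 0, "az": 0, "hand": 0}, {"x": -0.001, "y": 0, "z": 0.012, "ax": 0, "ay": 0, "az": 0, "hand": 0}, {"x": -0.001, "y": 0, "z": 0.012, "ax": 0, "ay": 0, "az": 0, "hand": 0}]}}

```text
clock: 2.85
tcp_pos: [0.6039, 0.0445, 0.0691]
orientation: [-0.001, 0.995, -0.098, -0.0]
wrist_force: [-0.9, -0.5, 0.1]
finger_gap: -0.0
```

```bash
python3 -c "
from h import *
import cv2
go(.010,0,.055)
im=viewer.read_camera('side');cv2.imwrite('pics/f_full.png',im[:,:,::-1]);im=im[145:225,235:335,::-1]
big=cv2.resize(im,None,fx=7.4,fy=7.4,interpolation=0)
big=np.clip(255*(big/255.)**.5,0,255).astype('uint8')
cv2.imwrite('pics/f.png',big)"
```

```text
now box [0.0093 0.0001 0.0691] F [-0.9 -0.5  0.1] gap -0.0 t 2.85
shift [ 0.0001 -0.0006  0.0141] turn [-0.001  0.001 -0.001]
```

View pics/f.png

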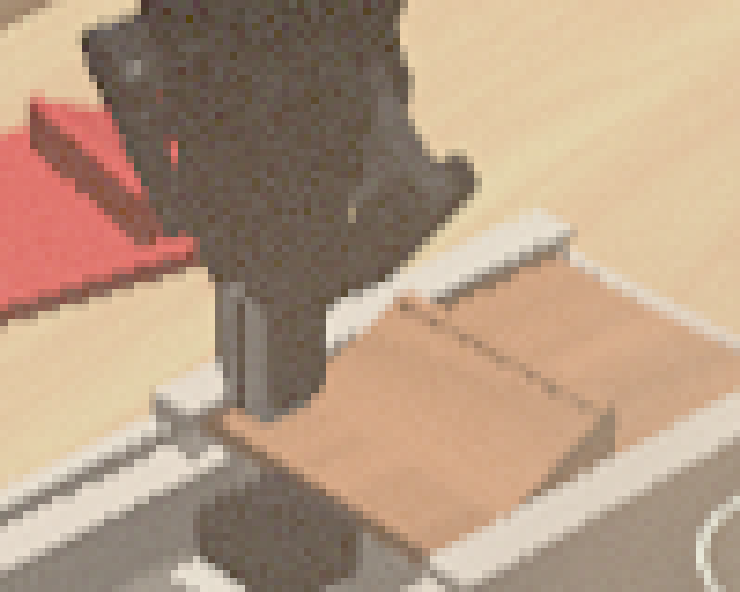

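```bash
python3 -c "
from h import *
import cv2
for i in range(4): im=viewer.read_camera('side')
go(.010,0,.055)
im=im[145:225,235:335,::-1]
big=cv2.resize(im,None,fx=7.4,fy=7.4,interpolation=0)
big=np.clip(255*(big/255.)**.5,0,255).astype('uint8')
p=(proj('side',status.get_state()['tcp_pos'])-[235,145]+.5)*7.4
cv2.circle(big,tuple(int(v) for v in p),4,(0,255,0),-1)
cv2.imwrite('pics/g.png',big)"
```

```text
now box [ 0.0094 -0.0006  0.0699] F [-0.3 -0.6  0.3] gap -0.0001 t 3.1
shift [-0.0006 -0.0006  0.0149] turn [-0.002 -0.001 -0.001]
```

View pics/g.png

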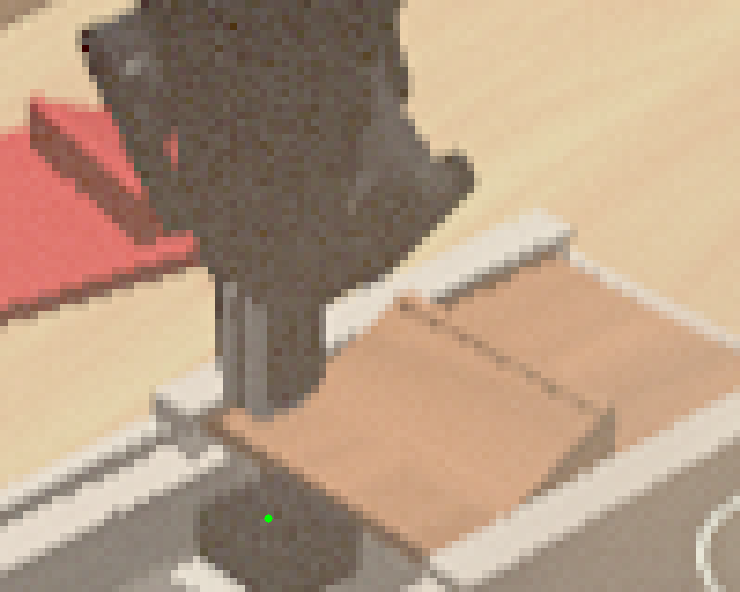

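{"api": "carry_out", "payload": {"plan": [{"x": 0, "y": 0, "z": 0.002, "ax": 0, "ay": 0, "az": 0, "hand": 0}, {"x": 0, "y": 0, "z": 0.004, "ax": 0, "ay": 0, "az": 0, "hand": 0}, {"x": 0, "y": 0, "z": 0.006, "ax": 0, "ay": 0, "az": 0, "hand": 0}, {"x": 0, "y": 0, "z": 0.006, "ax": 0, "ay": 0, "az": 0, "hand": 0}]}}

```text
clock: 3.43
tcp_pos: [0.6042, 0.0444, 0.0633]
orientation: [-0.001, 0.995, -0.098, 0.0]
wrist_force: [-0.6, 0.4, 0.2]
finger_gap: -0.0004
```

{"api": "carry_out", "payload": {"plan": [{"x": 0, "y": 0, "z": 0.003, "ax": 0, "ay": 0, "az": 0, "hand": 0}, {"x": 0, "y": 0, "z": 0.006, "ax": 0, "ay": 0, "az": 0, "hand": 0}, {"x": 0, "y": 0, "z": 0.009, "ax": 0, "ay": 0, "az": 0, "hand": 0}, {"x": 0, "y": 0, "z": 0.009, "ax": 0, "ay": 0, "az": 0, "hand": 0}]}}

```text
clock: 3.77
tcp_pos: [0.6036, 0.0445, 0.0534]
orientation: [-0.001, 0.995, -0.098, -0.001]
wrist_force: [-0.7, -0.3, 0.0]
finger_gap: -0.0001
```

```bash
python3 -c "
from h import *
import cv2
im=viewer.read_camera('side')
go(.010,0,.055)
im=im[145:225,235:335,::-1]
big=cv2.resize(im,None,fx=7.4,fy=7.4,interpolation=0)
big=np.clip(255*(big/255.)**.5,0,255).astype('uint8')
p=(proj('side',status.get_state()['tcp_pos'])-[235,145]+.5)*7.4
cv2.circle(big,tuple(int(v) for v in p),4,(0,255,0),-1)
cv2.imwrite('pics/i.png',big)"
```

```text
now box [0.0093 0.0003 0.0537] F [-0.  -0.3  0.8] gap -0.0 t 3.8167
shift [ 0.0003 -0.0007 -0.0013] turn [-0.001  0.001 -0.001]
```

View pics/i.png

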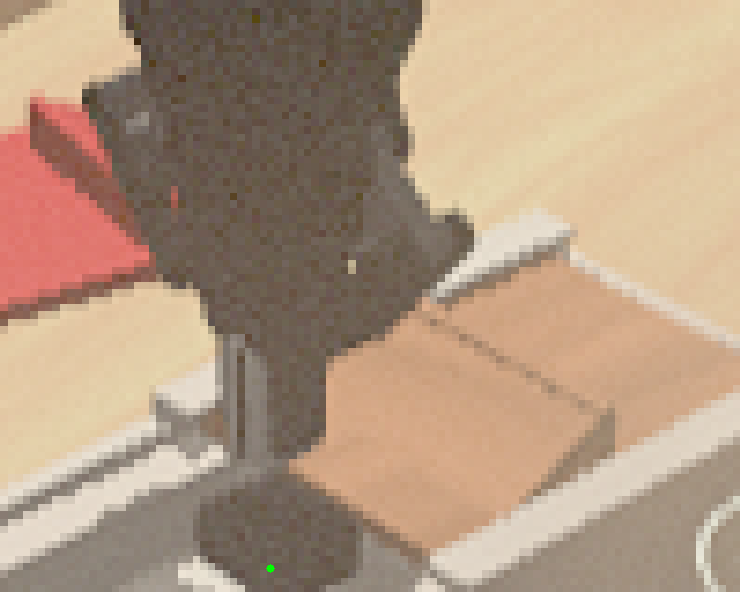

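No force at a reported z of 0.054, and the tip shows about 14 px above its reported place. So the real fingertip sits about 30 mm higher than reported. I'll keep going down by force and image, not by the reported height.

{"api": "carry_out", "payload": {"plan": [{"x": 0, "y": 0, "z": 0.004, "ax": 0, "ay": 0, "az": 0, "hand": 0}, {"x": 0, "y": 0, "z": 0.008, "ax": 0, "ay": 0, "az": 0, "hand": 0}, {"x": 0, "y": 0, "z": 0.012, "ax": 0, "ay": 0, "az": 0, "hand": 0}, {"x": 0, "y": 0, "z": 0.013, "ax": 0, "ay": 0, "az": 0, "hand": 0}, {"x": 0, "y": 0, "z": 0.013, "ax": 0, "ay": 0, "az": 0, "hand": 0}]}}

```text
clock: 4.23
tcp_pos: [0.6033, 0.0445, 0.0401]
orientation: [-0.001, 0.995, -0.098, -0.001]
wrist_force: [0.2, -0.3, -0.5]
finger_gap: 0.0001
```

```bash
cat >> h.py <<'E'
import cv2
def shot(fn,x0=235,y0=145,f=7.4,w=100,hh=80):
    im=viewer.read_camera('side')[y0:y0+hh,x0:x0+w,::-1]
    big=cv2.resize(im,None,fx=f,fy=f,interpolation=0)
    cv2.imwrite('pics/'+fn,np.clip(255*(big/255.)**.5,0,255).astype('uint8'))
E
python3 -c "
from h import *
shot('j.png')
go(.010,0,.055)"
```

```text
now box [0.0093 0.0005 0.0404] F [-0.7  0.5 -0.1] gap -0.0 t 4.2833
shift [ 0.0005 -0.0007 -0.0146] turn [-0.001  0.002 -0.001]
```

View pics/j.png

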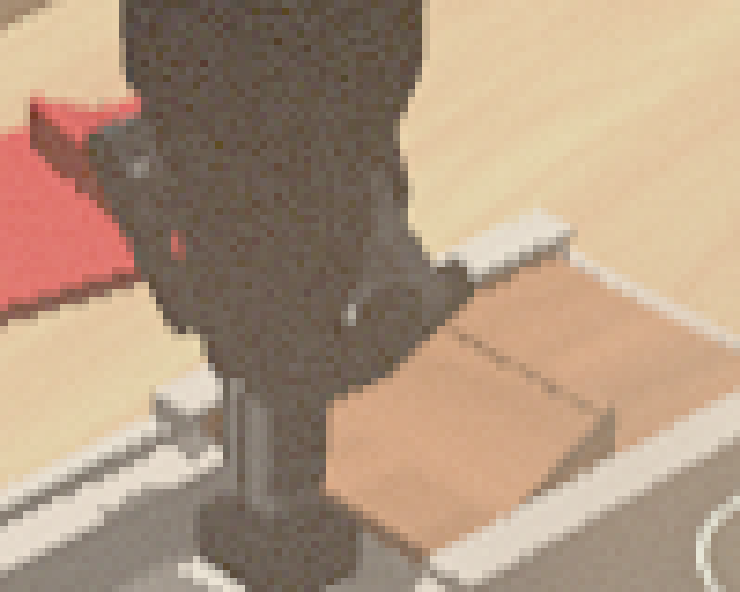

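{"api": "carry_out", "payload": {"plan": [{"x": 0, "y": 0, "z": 0.002, "ax": 0, "ay": 0, "az": 0, "hand": 0}, {"x": 0, "y": 0, "z": 0.004, "ax": 0, "ay": 0, "az": 0, "hand": 0}, {"x": 0, "y": 0, "z": 0.006, "ax": 0, "ay": 0, "az": 0, "hand": 0}, {"x": 0, "y": 0, "z": 0.008, "ax": 0, "ay": 0, "az": 0, "hand": 0}, {"x": 0, "y": 0, "z": 0.008, "ax": 0, "ay": 0, "az": 0, "hand": 0}]}}

```text
clock: 4.7
tcp_pos: [0.6035, 0.0445, 0.0322]
orientation: [-0.001, 0.995, -0.098, -0.001]
wrist_force: [-0.6, -0.3, -0.2]
finger_gap: -0.0001
```

{"api": "carry_out", "payload": {"plan": [{"x": 0, "y": 0, "z": 0.002, "ax": 0, "ay": 0, "az": 0, "hand": 0}, {"x": 0, "y": 0, "z": 0.004, "ax": 0, "ay": 0, "az": 0, "hand": 0}, {"x": 0, "y": 0, "z": 0.004, "ax": 0, "ay": 0, "az": 0, "hand": 0}]}}

```text
clock: 4.95
tcp_pos: [0.6036, 0.0445, 0.0282]
orientation: [-0.001, 0.995, -0.098, -0.001]
wrist_force: [-0.7, 0.3, 2.6]
finger_gap: 0.0003
```

```bash
python3 -c "
from h import *
shot('k.png')
go(.010,0,.055)"
```

```text
now box [0.0093 0.0005 0.0282] F [-0.1  0.1  2.6] gap -0.0005 t 5.0
shift [ 0.0004 -0.0008 -0.0268] turn [-0.001  0.001 -0.001]
```

View pics/k.png

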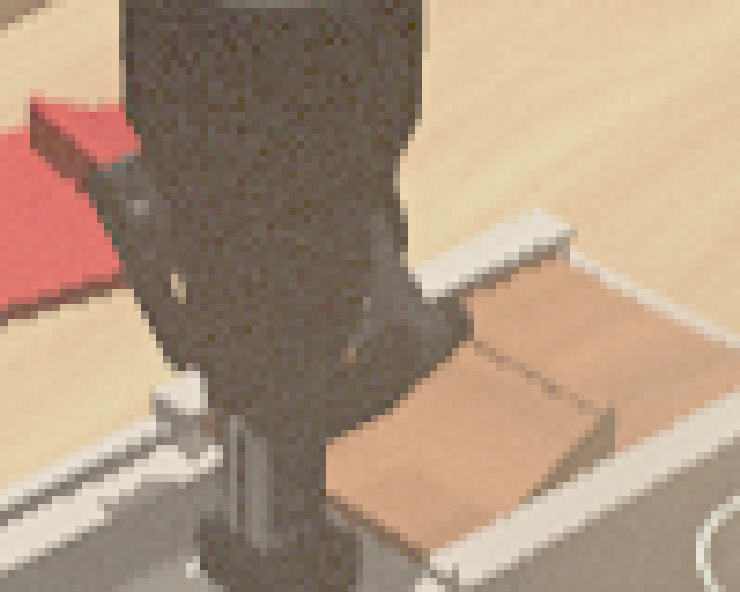

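{"api": "carry_out", "payload": {"plan": [{"x": 0, "y": 0, "z": 0.002, "ax": 0, "ay": 0, "az": 0, "hand": 0}, {"x": 0, "y": 0, "z": 0.004, "ax": 0, "ay": 0, "az": 0, "hand": 0}, {"x": 0, "y": 0, "z": 0.006, "ax": 0, "ay": 0, "az": 0, "hand": 0}, {"x": 0, "y": 0, "z": 0.006, "ax": 0, "ay": 0, "az": 0, "hand": 0}]}}

```text
clock: 5.33
tcp_pos: [0.6036, 0.0445, 0.0219]
orientation: [-0.001, 0.995, -0.098, -0.001]
wrist_force: [0.1, 0.7, 1.3]
finger_gap: -0.0002
```

```bash
python3 -c "
from h import *
shot('l.png')
go(.010,0,.055)"
```

```text
now box [0.0093 0.0004 0.0219] F [-0.7 -0.   1.8] gap 0.0001 t 5.3833
shift [ 0.0004 -0.0007 -0.0331] turn [-0.001  0.001 -0.001]
```

View pics/l.png

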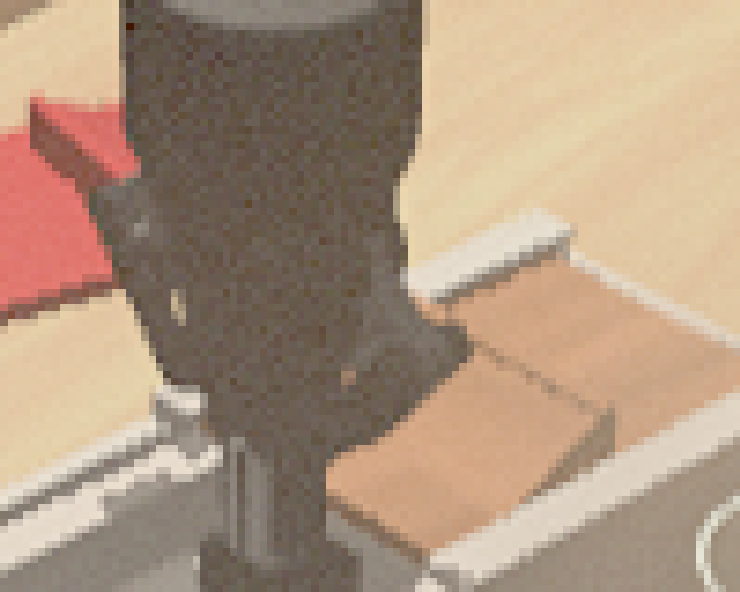

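{"api": "carry_out", "payload": {"plan": [{"x": 0, "y": 0, "z": 0.002, "ax": 0, "ay": 0, "az": 0, "hand": 0}, {"x": 0, "y": 0, "z": 0.004, "ax": 0, "ay": 0, "az": 0, "hand": 0}, {"x": 0, "y": 0, "z": 0.006, "ax": 0, "ay": 0, "az": 0, "hand": 0}, {"x": 0, "y": 0, "z": 0.007, "ax": 0, "ay": 0, "az": 0, "hand": 0}, {"x": 0, "y": 0, "z": 0.007, "ax": 0, "ay": 0, "az": 0, "hand": 0}]}}

```text
clock: 5.8
tcp_pos: [0.6039, 0.0445, 0.0187]
orientation: [-0.001, 0.995, -0.098, 0.001]
wrist_force: [-9.4, -0.2, 27.7]
finger_gap: -0.0001
```

```bash
python3 -c "
from h import *
shot('m.png',y0=160)
go(.010,0,.055);print(status.get_state()['ft_torque'])"
```

```text
now box [0.0094 0.0001 0.0187] F [-9.9  0.4 28.9] gap 0.0002 t 5.85
shift [ 0.0002 -0.0007 -0.0363] turn [-0.001 -0.001 -0.001]
[-0.00536549  2.1782756  -0.03103609]
```

View pics/m.png

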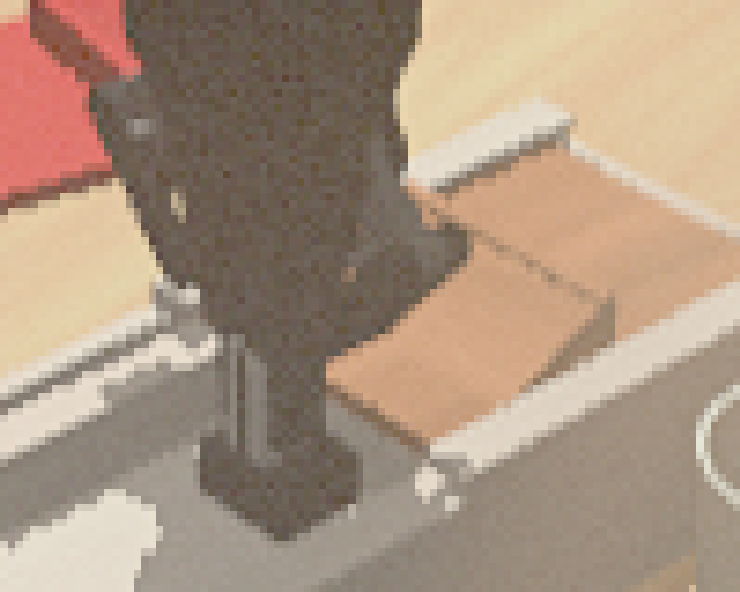

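```bash
python3 -c "
from h import *
im=viewer.read_camera('side')[190:245,245:320,::-1]
big=cv2.resize(im,None,fx=10,fy=10,interpolation=2)
big=np.clip(255*(big/255.)**.5,0,255).astype('uint8')
for z,c in ((.069,(0,255,0)),(.059,(0,255,255)),(.055,(0,0,255)),(.034,(255,0,0))):
    q=np.array([(proj('side',b2w(.007+a,b,z))-[245,190]+.5)*10 for a,b in((.015,.018),(.015,-.018),(-.015,-.018),(-.015,.018))]).astype(int);cv2.polylines(big,[q],True,c,1)
cv2.imwrite('pics/n.png',big)"
```

```text
(no output)
```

View pics/n.png

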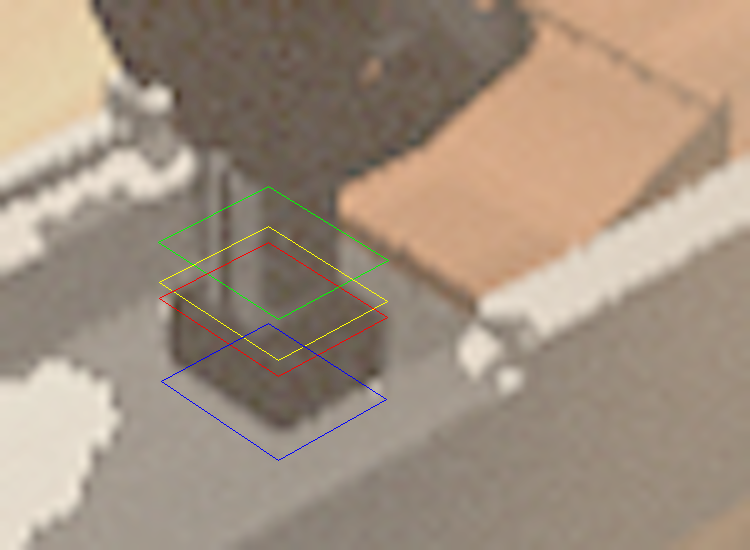

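The tab's lower edge dropped about 5.8 px, which is 14 mm, and the force rose to 28 N at its stop. So it's fully in. Next I retract and move behind the step.

{"api": "carry_out", "payload": {"plan": [{"x": 0, "y": 0, "z": -0.01, "ax": 0, "ay": 0, "az": 0, "hand": 0}, {"x": 0, "y": 0, "z": -0.03, "ax": 0, "ay": 0, "az": 0, "hand": 0}, {"x": 0, "y": 0, "z": -0.055, "ax": 0, "ay": 0, "az": 0, "hand": 0}, {"x": 0, "y": 0.02, "z": -0.06, "ax": 0, "ay": 0, "az": 0, "hand": 0}, {"x": 0, "y": 0.05, "z": -0.06, "ax": 0, "ay": 0, "az": 0, "hand": 0}, {"x": 0, "y": 0.08, "z": -0.06, "ax": 0, "ay": 0, "az": 0, "hand": 0}, {"x": 0, "y": 0.105, "z": -0.06, "ax": 0, "ay": 0, "az": 0, "hand": 0}, {"x": 0, "y": 0.115, "z": -0.06, "ax": 0, "ay": 0, "az": 0, "hand": 0}, {"x": 0, "y": 0.115, "z": -0.06, "ax": 0, "ay": 0, "az": 0, "hand": 0}]}}

```text
clock: 6.65
tcp_pos: [0.5809, -0.0704, 0.0779]
orientation: [-0.001, 0.995, -0.1, 0.0]
wrist_force: [0.7, 0.5, 0.3]
finger_gap: -0.0
```

```bash
python3 -c "
from h import *
go(-.105,0,.038)
shot('o.png',x0=225,y0=120,f=6,w=130,hh=100)"
```

```text
now box [-0.1078  0.0003  0.0779] F [0.7 0.5 0.3] gap -0.0 t 6.65
shift [ 0.0003 -0.0028  0.0399] turn [-0.001 -0.    -0.004]
```

View pics/o.png

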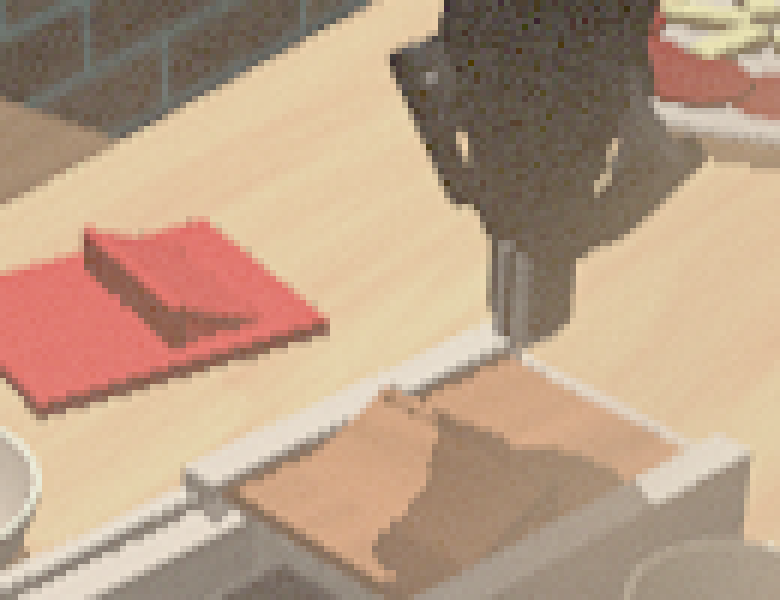

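```bash
python3 -c "
from h import *
p=b2w(-.1078,.0003,.078)
for d in (0,.03,.036,.04): print(d,proj('side',p+[0,0,d]))
print('tip@.076',proj('side',b2w(-.106,0,.076)))"
```

```text
0 [311.40112337 190.83586896]
0.03 [312.11168539 178.82194401]
0.036 [312.25684066 176.36771147]
0.04 [312.35418776 174.72180192]
tip@.076 [310.67874782 191.86267451]
```

{"api": "carry_out", "payload": {"plan": [{"x": 0, "y": -0.002, "z": 0.01, "ax": 0, "ay": 0, "az": 0, "hand": 0}, {"x": 0, "y": -0.002, "z": 0.02, "ax": 0, "ay": 0, "az": 0, "hand": 0}, {"x": 0, "y": -0.002, "z": 0.028, "ax": 0, "ay": 0, "az": 0, "hand": 0}, {"x": 0, "y": -0.002, "z": 0.033, "ax": 0, "ay": 0, "az": 0, "hand": 0}, {"x": 0, "y": -0.002, "z": 0.037, "ax": 0, "ay": 0, "az": 0, "hand": 0}, {"x": 0, "y": -0.002, "z": 0.037, "ax": 0, "ay": 0, "az": 0, "hand": 0}]}}

```text
clock: 7.2
tcp_pos: [0.5807, -0.0662, 0.0395]
orientation: [-0.001, 0.995, -0.098, -0.001]
wrist_force: [-0.6, -0.3, 0.3]
finger_gap: 0.0
```

```bash
python3 -c "
from h import *
go(-.08,0,.041)
shot('p.png',x0=255,y0=150,f=8,w=95,hh=72)"
```

```text
now box [-0.1037  0.0014  0.0395] F [-0.6 -0.3  0.3] gap 0.0 t 7.2
shift [ 0.0013 -0.0237 -0.0015] turn [-0.002  0.002 -0.002]
```

View pics/p.png

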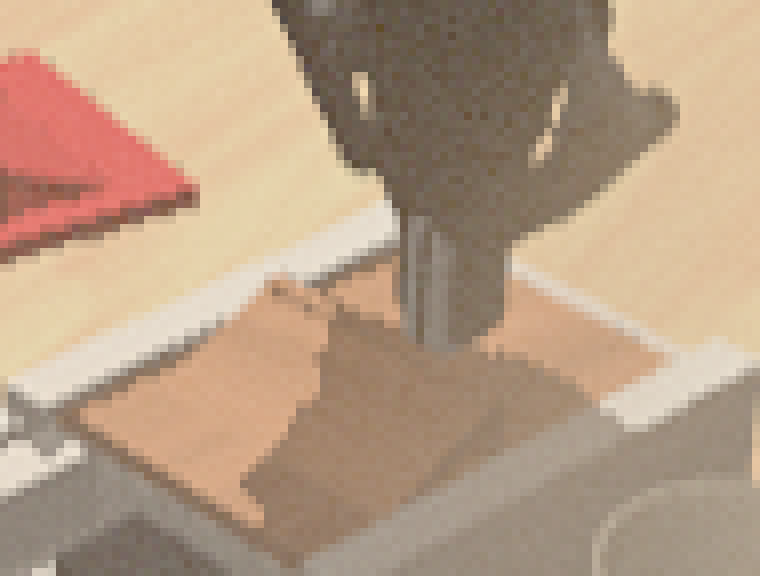

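{"api": "carry_out", "payload": {"plan": [{"x": 0.001, "y": -0.006, "z": 0, "ax": 0, "ay": 0, "az": 0, "hand": 0}, {"x": 0.001, "y": -0.011, "z": 0, "ax": 0, "ay": 0, "az": 0, "hand": 0}, {"x": 0.001, "y": -0.016, "z": 0, "ax": 0, "ay": 0, "az": 0, "hand": 0}, {"x": 0.001, "y": -0.021, "z": 0, "ax": 0, "ay": 0, "az": 0, "hand": 0}, {"x": 0.001, "y": -0.026, "z": 0, "ax": 0, "ay": 0, "az": 0, "hand": 0}, {"x": 0.001, "y": -0.031, "z": 0, "ax": 0, "ay": 0, "az": 0, "hand": 0}, {"x": 0.001, "y": -0.036, "z": 0, "ax": 0, "ay": 0, "az": 0, "hand": 0}]}}

```text
clock: 7.83
tcp_pos: [0.5895, -0.031, 0.0406]
orientation: [-0.001, 0.995, -0.099, -0.0]
wrist_force: [0.3, -1.1, 0.9]
finger_gap: 0.0001
```

```bash
python3 -c "
from h import *
go(.069,0,.0395)
shot('q.png',x0=235,y0=150,f=7,w=110,hh=82)"
```

```text
now box [-0.0675 -0.0004  0.0406] F [ 0.3 -1.1  0.9] gap 0.0001 t 7.8333
shift [-0.0007 -0.1365  0.0014] turn [-0.002  0.    -0.002]
```

View pics/q.png

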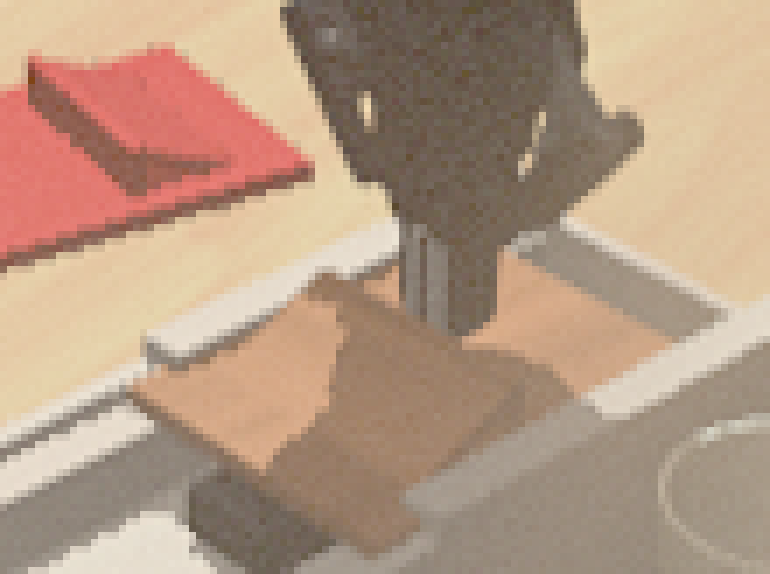

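The lid is sliding over the tab with about 1 N of force.

{"api": "carry_out", "payload": {"plan": [{"x": 0, "y": -0.008, "z": 0.001, "ax": 0, "ay": 0, "az": 0, "hand": 0}, {"x": 0, "y": -0.018, "z": 0.001, "ax": 0, "ay": 0, "az": 0, "hand": 0}, {"x": 0, "y": -0.028, "z": 0.001, "ax": 0, "ay": 0, "az": 0, "hand": 0}, {"x": 0, "y": -0.038, "z": 0.001, "ax": 0, "ay": 0, "az": 0, "hand": 0}, {"x": 0, "y": -0.048, "z": 0.001, "ax": 0, "ay": 0, "az": 0, "hand": 0}, {"x": 0, "y": -0.058, "z": 0.001, "ax": 0, "ay": 0, "az": 0, "hand": 0}, {"x": 0, "y": -0.068, "z": 0.001, "ax": 0, "ay": 0, "az": 0, "hand": 0}, {"x": 0, "y": -0.078, "z": 0.001, "ax": 0, "ay": 0, "az": 0, "hand": 0}, {"x": 0, "y": -0.088, "z": 0.001, "ax": 0, "ay": 0, "az": 0, "hand": 0}, {"x": 0, "y": -0.097, "z": 0.001, "ax": 0, "ay": 0, "az": 0, "hand": 0}, {"x": 0, "y": -0.105, "z": 0.001, "ax": 0, "ay": 0, "az": 0, "hand": 0}, {"x": 0, "y": -0.11, "z": 0.001, "ax": 0, "ay": 0, "az": 0, "hand": 0}]}}

```text
clock: 8.88
tcp_pos: [0.6112, 0.0792, 0.0397]
orientation: [-0.001, 0.995, -0.098, -0.0]
wrist_force: [-0.3, -0.7, 0.4]
finger_gap: 0.0001
```

```bash
python3 -c "
from h import *
go(.069,0,.0395)
shot('r.png',x0=185,y0=160,f=6,w=130,hh=98)"
```

```text
now box [ 0.0448 -0.0003  0.0397] F [-0.3 -0.7  0.4] gap 0.0001 t 8.8833
shift [-0.0003 -0.0242  0.0003] turn [-0.003  0.001 -0.   ]
```

View pics/r.png

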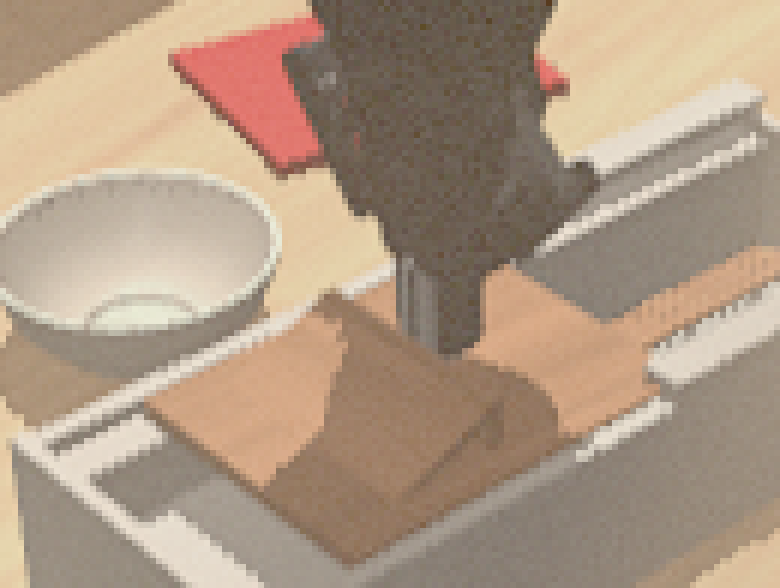

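{"api": "carry_out", "payload": {"plan": [{"x": 0, "y": -0.005, "z": 0, "ax": 0, "ay": 0, "az": 0, "hand": 0}, {"x": 0, "y": -0.01, "z": 0, "ax": 0, "ay": 0, "az": 0, "hand": 0}, {"x": 0, "y": -0.015, "z": 0, "ax": 0, "ay": 0, "az": 0, "hand": 0}, {"x": 0, "y": -0.019, "z": 0, "ax": 0, "ay": 0, "az": 0, "hand": 0}, {"x": 0, "y": -0.022, "z": 0, "ax": 0, "ay": 0, "az": 0, "hand": 0}, {"x": 0, "y": -0.024, "z": 0, "ax": 0, "ay": 0, "az": 0, "hand": 0}, {"x": 0, "y": -0.024, "z": 0, "ax": 0, "ay": 0, "az": 0, "hand": 0}]}}

```text
clock: 9.52
tcp_pos: [0.6161, 0.1037, 0.0399]
orientation: [-0.002, 0.995, -0.097, 0.0]
wrist_force: [0.3, 0.4, 0.5]
finger_gap: 0.0
```

```bash
python3 -c "
from h import *
go(.069,0,.0395)
im=viewer.read_camera('side')[160:258,185:315,::-1]
big=cv2.resize(im,None,fx=6,fy=6,interpolation=2)
big=np.clip(255*(big/255.)**.5,0,255).astype('uint8')
for xs,c in ((.07,(0,0,255)),(.08,(0,255,0)),(.09,(255,0,0))):
  for P in ([(xs+.07,.055,.068),(xs+.07,-.055,.068)],[(xs,.042,.086),(xs,-.042,.086)]):
    q=np.array([(proj('side',b2w(*p))-[185,160]+.5)*6 for p in P]).astype(int);cv2.polylines(big,[q],True,c,1)
cv2.imwrite('pics/s.png',big)"
```

```text
now box [ 0.0698 -0.0004  0.0399] F [0.3 0.4 0.5] gap 0.0 t 9.5167
shift [-0.0004  0.0008  0.0004] turn [-0.004  0.     0.   ]
```

View pics/s.png

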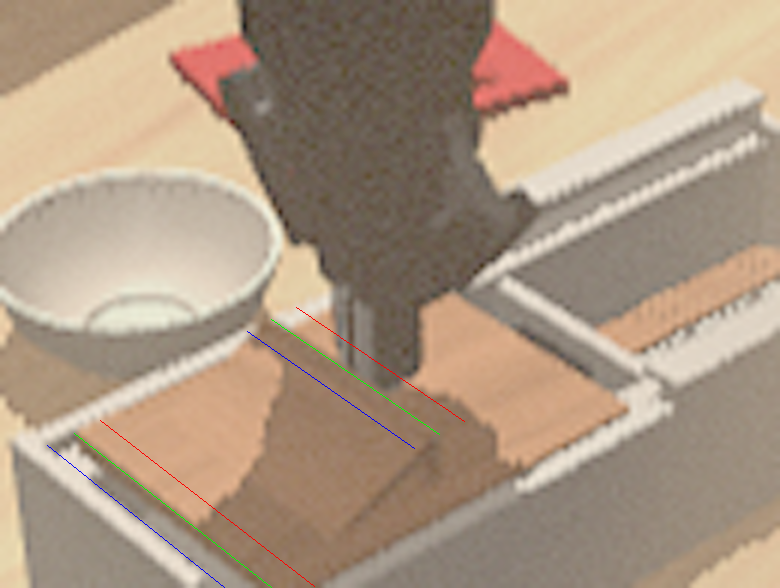

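{"api": "carry_out", "payload": {"plan": [{"x": 0, "y": 0.005, "z": 0, "ax": 0, "ay": 0, "az": 0, "hand": 0}, {"x": 0, "y": 0.012, "z": -0.002, "ax": 0, "ay": 0, "az": 0, "hand": 0}, {"x": 0, "y": 0.014, "z": -0.03, "ax": 0, "ay": 0, "az": 0, "hand": 0}, {"x": 0, "y": 0.014, "z": -0.07, "ax": 0, "ay": 0, "az": 0, "hand": 0}, {"x": 0, "y": 0.014, "z": -0.11, "ax": 0, "ay": 0, "az": 0, "hand": 0}, {"x": 0, "y": 0.054, "z": -0.12, "ax": 0, "ay": 0, "az": 0, "hand": 0}, {"x": 0, "y": 0.094, "z": -0.12, "ax": 0, "ay": 0, "az": 0, "hand": 0}, {"x": 0, "y": 0.134, "z": -0.12, "ax": 0, "ay": 0, "az": 0, "hand": 0}, {"x": 0, "y": 0.174, "z": -0.12, "ax": 0, "ay": 0, "az": 0, "hand": 0}, {"x": 0, "y": 0.214, "z": -0.12, "ax": 0, "ay": 0, "az": 0, "hand": 0}, {"x": 0, "y": 0.254, "z": -0.12, "ax": 0, "ay": 0, "az": 0, "hand": 0}, {"x": 0, "y": 0.294, "z": -0.12, "ax": 0, "ay": 0, "az": 0, "hand": 0}]}}

```text
clock: 10.57
tcp_pos: [0.558, -0.1878, 0.1593]
orientation: [-0.002, 0.995, -0.098, 0.0]
wrist_force: [0.4, 0.1, -0.0]
finger_gap: -0.0
```

```bash
python3 -c "
from h import *
go(.069,0,.0395)
t=viewer.read_camera('top')[:,:,::-1];s=viewer.read_camera('side')[:,:,::-1]
cv2.imwrite('pics/t_side.png',s);cv2.imwrite('pics/t_topfull.png',t)
big=cv2.resize(t[155:260,170:350],None,fx=4.4,fy=4.4,interpolation=2)
cv2.imwrite('pics/t_top.png',big)"
```

```text
now box [-2.275e-01  1.000e-04  1.593e-01] F [ 0.4  0.1 -0. ] gap -0.0 t 10.5667
shift [-0.     -0.2961  0.1208] turn [-0.004 -0.    -0.   ]
```

View pics/t_top.png

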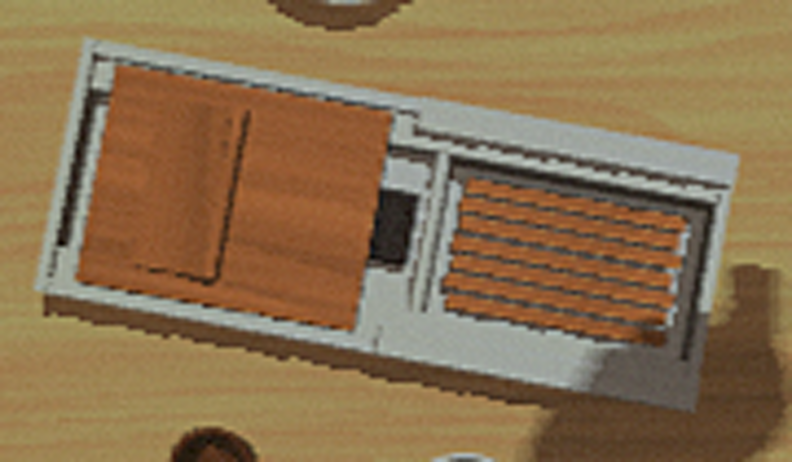

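View pics/t_side.png

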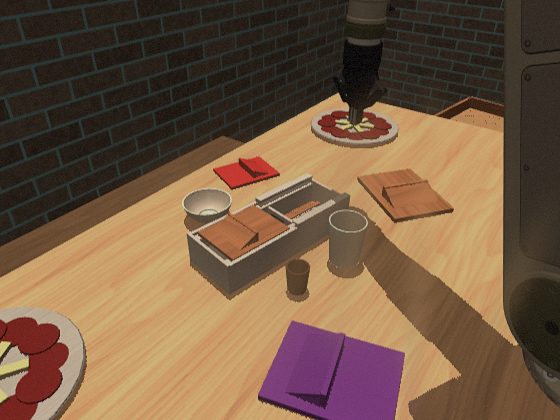

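```bash
python3 -c "
from h import *
f=lambda c,z:w2b(np.r_[ray('top',*((np.array(c)+.5)/4.4-.5+[170,155]),z),z])*1000
P=[f(c,.068) for c in ((118,66),(392,113),(355,331),(78,282))]
for p in P: print(p.round(1))
print('mean',np.mean(P,0).round(1)); print('step edge',f((247,112),.086).round(1),f((217,282),.086).round(1))
print('stop end',f((88,40),.068).round(1),f((37,291),.068).round(1))"
```

```text
[148.5 -53.   68. ]
[ 10.5 -53.9  68. ]
[ 9.  55.2 68. ]
[147.5  55.7  68. ]
mean [78.9  1.  68. ]
step edge [ 78.8 -39.9  86. ] [77.7 44.  86. ]
stop end [165.6 -63.1  68. ] [166.6  63.6  68. ]
```

The lid centre measures x 79 mm and y 1 mm in the box frame, so it's well inside the limits. The measured corners fit the lid's size at z 68 mm. The arm touches nothing, so I'm handing in.

```bash
python3 -c "
from workcell import env,status
print(status.get_state()['wrist_force']); print(env.hand_in())"
```

```text
[0.84756955 1.69148815 0.89056348]
the job is handed in; nothing more can be done
None
```

The cutlery box is open and the job is handed in. I pressed the snap tab fully in with the closed fingers, then pushed the small brown lid by its step along onto the ledge.

**Last checks:**
- **Lid:** its centre measures x ≈ 79 mm, y ≈ 1 mm in the box frame (62 to 100 and ±6 allowed). It looks flat, about 16 mm short of the end stop, and the compartment is fully uncovered.
- **Tab:** it moved down about 14 mm in the side picture, with the force rising to about 28 N at its stop. I did not measure its depth again after the lid had passed over it.
- **Cup, pot and bowl:** they look upright and unmoved by eye in the last side picture; I did not measure their positions again.
- **Arm:** it is clear of everything, and the clock stood at about 10.6 s.

**Disagreement:** the real fingertip was about 30 to 36 mm higher than the reported tool height. I noticed this in the pictures and from the missing contact force, so I set heights by force and image. I did not find the cause.

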